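# Shut the dosing head with the sprung key

### The arm

A 7-joint arm with a two-finger parallel gripper is mounted at the origin on the work surface; the furniture and walls round the work are solid. World frame = base frame: x ahead of the robot, y to its left, z up, the work surface at z = 0. Lengths are in m, angles in rad, forces in N, time in s.
With the tool pointing down it reaches from about 0.425 to 0.925 m from the base axis. Payload 6.8 kg.
Tool frame: the origin (TCP) lies at the very end of the fingers, on their centre line; the grasp point (between the pads) lies 19 mm behind it; z points along the fingers, y is the line along which they close (so a half turn about z gives the same grasp; the last joint's range is limited). The gripper opens to 85 mm and grips with 20 to 120 N. Pads are 22 mm wide; open, the fingers measure 114 mm over their backs; the gripper's body (76 mm by 85 mm) begins 54 mm behind the grasp point. The pads swing forward as they close: fully open they stand 13 mm farther back than shut.
Start: joints at [1.043, 0.477, 0.022, 1.555, -0.011, 1.109, -0.083], TCP at [0.275, -0.616, 0.231] pointing down, gripper open.
Joint ranges: [-2.96, 2.96], [-0.34, 2.1], [-1.41, 1.46], [0.24, 2.44], [-1.37, 4.51], [0.17, 1.92], [-2.96, 2.96]. Speed limits (rad/s): [2.39, 2.39, 3.14, 3.14, 3.14, 3.14, 3.14].

### API

Orientations are given as a unit quaternion [w, x, y, z].
In Python, from rig import r, cams, workorder gives the robot as it stands. The module is installed in compiled form; this text tells all that it offers.
- The arm moves only by the tool apply_moves, never from a script. Its argument "deltas" is text: rows parted by semicolons, each of 6 numbers parted by spaces: the shift along the world's x, y, z in m, then the turn, a rotation vector about the world's x, y, z in degrees. A call has 1 to 8 rows; each row shifts and turns the commanded pose from where the row before left it; what a row does not reach is not made up. A row lasts 1/12 s, in which the tool goes at most 41.7 mm and 7.16 degrees, less where a joint would pass 70% of its speed; a pose out of reach is approached as far as the arm can. A call is refused whole if a number of a shift passes 0.0417 or a number of a turn 7.16, either way. A call with a gripper value outside its range is refused whole. "claw" is the opening, from 0 (shut) to 1 (fully open), set as the call begins (left out, the last holds). The fingers move at their own pace and stop on an object; "force" is the grip in N (left out, the last holds). Time passes only in rows, so rows that do not move let the fingers close. It gives the time, the measured TCP pose, the force, the opening and the grip force at its end, in the units of the state.
- r.sense(): the state, without advancing time (a new reading comes with each control period).
- cams.camera(name): name is "scene" or "top"; returns a dict with "pixels" (420x560x3 uint8, blue, green, red), "fx", "fy", "cx", "cy" (pixels), "rvec" (rotation vector, rad) and "tvec" (3), from world to camera coordinates, as OpenCV has them. Camera axes: x right, y down, z forward; pixel columns grow to the right and rows downward; lengths in m; the calibration is good to about 2 mm. A picture is of the moment at which its call begins. There is no depth.
- workorder.job_done(): hands the job in; it is judged then, once.
The state is a dict: "t": time; "q": joint angles; "joint_velocities": joint speeds; "joint_efforts": joint torques, N m; "tool_pos": TCP position; "tool_rot": TCP orientation; "contact_force": force on the tool from outside, world axes, zero at the start; "wrist_torque": the same for the moment, N m; "opening": finger opening in m; "grasp_force": force on a finger pad.
Only numpy, scipy, OpenCV 4.12 (cv2) and the standard library are available. Lean on these libraries where they do the work, as an engineer would, in place of code of your own. Each camera call takes 0.05 s, during which the arm holds its last target. There are 200 camera calls.

### The job

Shut the round dosing head: take the blue key from its stand, reach its sprung pin through the brush-covered slot, feel along the hidden shutter disc underneath until the pin drops into the one drive hole, and carry the disc from the green dot towards the red dot until it comes gently to its stop, without forcing it. Then stand the key back upright in its stand, pushed fully home so that its collar rests on the stand, and let go of it. Do not shift the steel cup or the mill.

Things in the scene. Friction and masses are not known exactly. Their poses are not given: they have to be found in the camera images.
- doser: Dosing head: round steel housing fixed to the table, 170 mm across, 60 mm high, central boss 34 mm across, 6 mm high. Origin on its axis at table height, z up. A 13 mm wide arc slot in its 8 mm thick top runs on a 59.5 mm radius from 110 deg (green dot beside it) counter-clockwise to 245 deg (red dot), from the body's x axis. Black bristles cover the slot; they yield without force.
- slot_start (a point): Centre line of the slot at its green end, on the top face (60 mm above the table). Keep the pin's centre at least 7 mm (0.12 rad) inside the slot's ends.
- slot_mid (a point): Upper face of the flat hidden shutter disc (48 mm above the table) under the middle of the slot. The 8 mm thick disc fills the space under the whole slot but for one drive hole, 13 mm along the slot and as broad as it, 10 mm free below. The hole is not seen or measured: it starts 0.25 to 1.3 rad along the slot from the green end, and turns 0.8 rad from there towards red.
- slot_end (a point): Centre line of the slot at its red end, on the top face, 60 mm above the table.
- shutter (a joint): Turn of the hidden disc in rad from where it was found, counter-clockwise from above (green to red): 0 open at the start, 0.8 shut, against a firm stop (press it with no more than 25 N). It does not tell where the hole lies. Turning the disc takes about 6 N at the slot; it stays where left, and the sprung pin's friction on its face does not turn it.
- key: Key, 0.13 kg, upright in its stand: blue handle 24 mm (x) by 44 mm (y), 10 to 52 mm above the origin; under it a neck 19 mm and a steel collar 34 mm across, 6 mm thick. Origin: centre of the collar's underside, z up. Below it a round-ended pin, 8 mm thick, 45 mm long, springs up to 12 mm into the handle: 1.5 N to start, 3 N at 6 mm, 4.5 N at 12 mm. Grip across the 24 mm.
- key_tip (a point): End of the key's pin as it stands when not pushed in (fixed to the handle, 45 mm below the key's origin; does not follow the spring).
- key_stand: White plastic key stand, fixed, 50 x 50 mm (grey foot 56 x 56 mm), 63 mm high, origin at the centre of its underside. A round hole, 17 mm across and 52 mm deep, in the centre of its top takes the pin; the collar rests on the top.
- stand_top (a point): Centre of the hole's mouth on the top of the stand; the key's origin is here when it is home.
- cup: Steel cup, 60 mm across, 72 mm high; origin under its centre. Bystander.
- mill: Small mill, 44 mm across, 90 mm high; origin under its centre. Bystander.
Not all that is in view belongs to the job. Leave any yellow look-alike of the key alone.

How it is judged:
By the outcome, as a careful person would: the job done as asked, in the order asked, and still so for the second after the job is handed in, with the robot touching nothing.
It also fails if it takes over 72 s, if anything falls off the work surface, if the arm or the gripper's body presses on something with over 40 N, if the wrist force passes 120 N, or if a joint passes its speed limit or range.

## Working session

There is one attempt and no reset: what is moved stays moved. The work goes in short steps, Python scripts to look and compute and a tool call to move; the robot and the scene stay as the last step left them, time stands still between calls to the robot, and variables do not carry over. Pictures are saved under pics/ and viewed, at most 10 in all, crops included, and the job is handed in when it is done.

Besides the shell and the picture viewer there is one more tool, called after ">>>" as name(argument=value, ...) on one line, values as JSON. apply_moves: Moves the arm, as the interface text tells. Its arguments: {"type":"object","properties":{"deltas":{"type":"string"},"claw":{"type":"number"},"force":{"type":"number"}},"required":["deltas"]}

```bash
mkdir -p pics; python3 - <<'E'
from rig import r,cams,workorder
import cv2,numpy as np
print(r.sense())
for n in("scene","top"):
    c=cams.camera(n); cv2.imwrite(f"pics/{n}0.png",c["pixels"]); print(n,[c[k] for k in("fx","fy","cx","cy","rvec","tvec")])
E
```

```text
{'t': 0.0, 'q': array([ 1.04290738,  0.47779517,  0.0223369 ,  1.5564644 , -0.01147626,
        1.10928456, -0.08311012]), 'joint_velocities': array([-4.00959087e-04,  3.40077102e-04,  4.43492212e-05,  1.01262354e-03,
       -8.81043277e-04, -4.48833449e-04,  2.95617161e-04]), 'joint_efforts': array([-1.11039011e-03, -5.96442211e+01,  1.60784908e+00, -2.81193978e+01,
        1.24910264e-02,  9.27687564e-03, -8.49998344e-06]), 'tool_pos': array([ 0.27484746, -0.61585893,  0.2303235 ]), 'tool_rot': array([-8.72182558e-04,  9.78049953e-01,  2.08368564e-01, -2.65277050e-04]), 'contact_force': array([-0.06396783,  0.29964182,  0.41072998]), 'wrist_torque': array([ 0.05527094,  0.02769549, -0.03089286]), 'grasp_force': 0.0, 'opening': 0.0854326293883768}
scene [526.5778768909763, 526.5778768909763, 283.6086432194868, 213.10220260713834, array([ 1.91060943, -0.87603865,  0.50722341]), array([-0.45047789,  0.13342655,  1.19671532])]
top [463.9607264430139, 463.9607264430139, 283.08418643699036, 205.95118407153026, array([ 2.01571021, -2.19664762,  0.23840832]), array([-0.23035431,  0.44374129,  0.88865178])]
```

View pics/scene0.png

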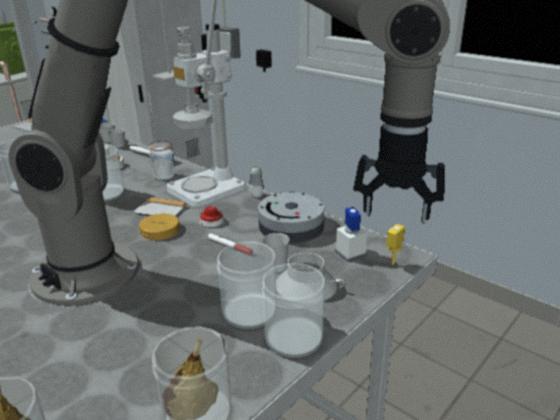

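View pics/top0.png

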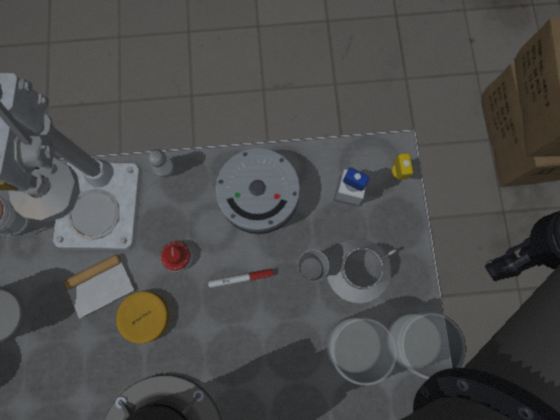

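```bash
cat > h.py <<'E'
import cv2,numpy as np
from rig import r,cams,workorder
def P(c):
    R=cv2.Rodrigues(c["rvec"])[0]; return R,np.array(c["tvec"])
def ray(c,uv,z):
    R,t=P(c); o=-R.T@t
    d=R.T@np.array([(uv[0]-c["cx"])/c["fx"],(uv[1]-c["cy"])/c["fy"],1]); return o+d*(z-o[2])/d[2]
def proj(c,p):
    R,t=P(c); q=R@np.array(p)+t; return np.array([c["fx"]*q[0]/q[2]+c["cx"],c["fy"]*q[1]/q[2]+c["cy"]])
def blobs(c,lo,hi,box,amin=4):
    h=cv2.cvtColor(c["pixels"],cv2.COLOR_BGR2HSV); m=cv2.inRange(h,np.array(lo),np.array(hi))
    k=np.zeros_like(m); x0,y0,x1,y1=box; k[y0:y1,x0:x1]=255; m&=k
    n,l,s,ce=cv2.connectedComponentsWithStats(m)
    return [(s[i,4],ce[i],s[i,:4],l==i) for i in range(1,n) if s[i,4]>=amin]
E
python3 - <<'E'
from h import *
c=cams.camera("top"); s=cams.camera("scene")
for nm,k in(("top",c),("scene",s)):
    R,t=P(k); print(nm,"cam at",-R.T@t)
B=(210,140,310,240)
for nm,lo,hi in(("green",(40,80,40),(85,255,255)),("red",(0,120,60),(8,255,255)),("red2",(172,120,60),(180,255,255)),("slot",(0,0,0),(180,255,45))):
    for a,ce,bb,m in blobs(c,lo,hi,B): print(nm,a,ce,bb,ray(c,ce,.06)[:2])
for nm,k,b in(("top",c,(320,150,385,215)),("scene",s,(330,195,375,240))):
    for a,ce,bb,m in blobs(k,(105,120,40),(130,255,255),b): print("blue",nm,a,ce,bb,ray(k,ce,.115)[:2])
a=cv2.resize(c["pixels"][140:240,205:405],None,fx=4,fy=4,interpolation=cv2.INTER_CUBIC)[:, :800]
b=cv2.resize(s["pixels"][170:270,240:440],None,fx=4,fy=4,interpolation=cv2.INTER_CUBIC)
cv2.imwrite("pics/a.png",np.vstack([cv2.resize(a,(600,300)),cv2.resize(b,(600,300))]))
E
```

```text
top cam at [ 0.21887556 -0.25329624  0.96312301]
scene cam at [-0.44377146 -0.99934701  0.67619006]
green 21 [236.85714286 194.66666667] [235 193   5   5] [ 0.45088412 -0.17697139]
red 12 [276.33333333 196.        ] [275 194   4   5] [ 0.44131231 -0.25564221]
red2 4 [278.25 195.5 ] [278 194   2   4] [ 0.44200937 -0.25955493]
slot 321 [255.95327103 210.67912773] [228 199  58  21] [ 0.41483458 -0.21275656]
slot 44 [278.25       225.97727273] [262 217  29  16] [ 0.38022792 -0.25440242]
blue top 316 [355.56329114 179.02531646] [344 168  25  22] [ 0.447839   -0.40792508]
blue scene 264 [352.39393939 219.14772727] [345 207  15  24] [ 0.41601098 -0.43807505]
```

View pics/a.png

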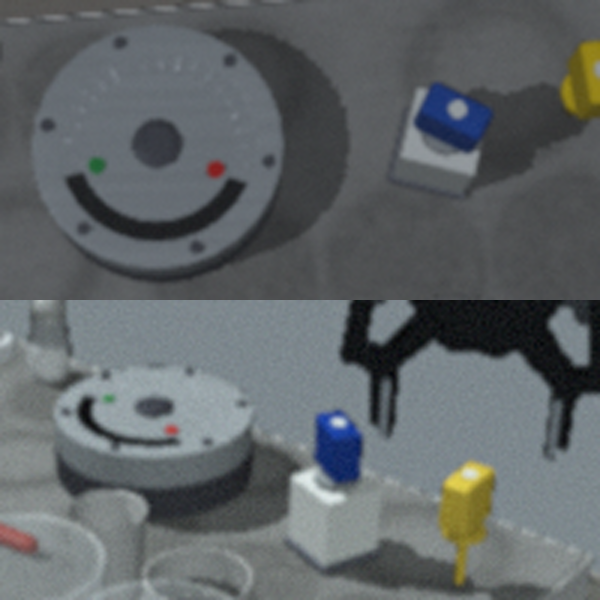

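```bash
python3 - <<'E'
from h import *
from scipy.optimize import least_squares
c=cams.camera("top"); s=cams.camera("scene")
def tri(u,v):
    A=[];b=[]
    f=lambda p:np.r_[proj(c,p)-u,proj(s,p)-v]
    q=least_squares(f,[.45,-.3,.06]); return q.x,q.fun
# white dot on key, boss
def white(k,box):
    g=cv2.cvtColor(k["pixels"],cv2.COLOR_BGR2HSV)[box[1]:box[3],box[0]:box[2]].astype(float)
    w=np.clip(150-g[...,1],0,None)*(g[...,2]>90); y,x=np.mgrid[box[1]:box[3],box[0]:box[2]]
    return np.array([(w*x).sum(),(w*y).sum()])/w.sum()
kt=white(c,(353,172,362,181)); ks=white(s,(348,207,358,214))
print("key px",kt,ks,"ray",ray(c,kt,.115),ray(s,ks,.115),tri(kt,ks))
# doser: boss, dark blobs
for nm,k,b,guess in(("top",c,(245,175,270,200),0),("scene",s,(280,198,303,213),0)):
    g=cv2.cvtColor(k["pixels"],cv2.COLOR_BGR2GRAY); print(nm,"gray",g[b[1]:b[3],b[0]:b[2]].min(),np.median(g[b[1]:b[3],b[0]:b[2]]))
    th=(int(g[b[1]:b[3],b[0]:b[2]].min())+int(g[b[1]:b[3],b[0]:b[2]].max()))//2
    m=np.zeros_like(g); m[b[1]:b[3],b[0]:b[2]]=(g[b[1]:b[3],b[0]:b[2]]<th)*255
    n,l,st,ce=cv2.connectedComponentsWithStats(m); i=1+np.argmax(st[1:,4]); print(nm,"boss",st[i],ce[i],ray(k,ce[i],.066))
# slot centreline circle fit
for nm,k,b,th in(("top",c,(225,195,290,222),50),("scene",s,(262,198,306,222),50)):
    g=cv2.cvtColor(k["pixels"],cv2.COLOR_BGR2GRAY); m=np.zeros_like(g); m[b[1]:b[3],b[0]:b[2]]=(g[b[1]:b[3],b[0]:b[2]]<th)*255
    n,l,st,ce=cv2.connectedComponentsWithStats(m); i=1+np.argmax(st[1:,4]); ys,xs=np.where(l==i)
    p=np.array([ray(k,(x,y),.059)[:2] for x,y in zip(xs,ys)])
    q=least_squares(lambda v:np.hypot(*(p-v).T)-.0595,[.45,-.215],loss="soft_l1",f_scale=.005).x
    a=np.unwrap(np.arctan2(*(p-q).T[::-1])%(2*np.pi)); print(nm,"slot ctr",q,st[i],"ang",np.degrees(np.percentile(a,[0,1,99,100])))
for nm,k in(("top",c),("scene",s)):
  for col,lo,hi,bx in(("g",(40,80,40),(85,255,255),(220,180,250,205) if k is c else (268,195,285,210)),("r",(0,100,60),(8,255,255),(265,185,290,205) if k is c else (290,205,305,220))):
    for A,ce,bb,_ in blobs(k,lo,hi,bx): print(nm,col,A,ce,ray(k,ce,.06))
# yaw from upper blue edge
A,ce,bb,m=max(blobs(c,(105,120,40),(130,255,255),(320,150,385,215)),key=lambda t:t[0])
cn=max(cv2.findContours(m.astype(np.uint8),cv2.RETR_EXTERNAL,cv2.CHAIN_APPROX_NONE)[0],key=len)
print(cv2.approxPolyDP(cn,1.5,True)[:,0].tolist(),cv2.minAreaRect(cn))
for u in cv2.approxPolyDP(cn,1.5,True)[:,0]: print(u,ray(c,u,.115)[:2])
E
```

```text
key px [357.08233028 175.92970631] [353.53004364 209.30580732] ray [ 0.4536525  -0.41152531  0.115     ] [ 0.45612894 -0.41349099  0.115     ] (array([ 0.45464858, -0.41249268,  0.11465894]), array([ 0.41570944, -0.49419701, -0.74149043,  0.23454615]))
top gray 50 105.0
top boss [249 180  17  16 209] [257.11004785 187.3492823 ] [ 0.46089438 -0.2187966   0.066     ]
scene gray 52 158.0
scene boss [285 202  13   7  66] [291.24242424 205.3030303 ] [ 0.45248221 -0.22945242  0.066     ]
top slot ctr [ 0.46195433 -0.21820219] [228 198  58  22 358] ang [106.99833225 108.62861362 237.8664285  239.2678175 ]
scene slot ctr [ 0.45929999 -0.22285999] [267 203  14  14  39] ang [113.07378773 113.33299921 192.53179954 193.32430048]
top g 22 [236.90909091 194.77272727] [ 0.45065637 -0.17706127  0.06      ]
top r 10 [276.4 196. ] [ 0.44130079 -0.25577532  0.06      ]
scene g 5 [275.8 202.4] [ 0.44826472 -0.1806504   0.06      ]
[[349, 168], [344, 181], [361, 189], [365, 185], [368, 176]] ((355.60003662109375, 178.80001831054688), (22.360679626464844, 16.099689483642578), 26.56505012512207)
[349 168] [ 0.47059631 -0.39806588]
[344 181] [ 0.44587176 -0.38564642]
[361 189] [ 0.4275432  -0.41581154]
[365 185] [ 0.43465042 -0.4242932 ]
[368 176] [ 0.45172485 -0.43215231]
```

>>> apply_moves(deltas="0.0225 0.0254 0 0 0 4.5;0.0225 0.0254 0 0 0 4.5;0.0225 0.0254 0 0 0 4.5;0.0225 0.0254 0 0 0 4.5;0.0225 0.0254 0 0 0 4.5;0.0225 0.0254 0 0 0 4.5;0.0225 0.0254 0 0 0 4.5;0.0225 0.0254 0 0 0 4.5", claw=0.75)

```text
t: 0.97
tool_pos: [0.456, -0.4119, 0.2314]
tool_rot: [0.0, 0.865, 0.502, 0.0]
contact_force: [0.5, -0.2, -0.3]
opening: 0.0638
grasp_force: 0.0
```

>>> apply_moves(deltas="0 0 -0.02 0 0 0;0 0 -0.02 0 0 0;0 0 -0.01 0 0 0;0 0 0 0 0 0")

```text
t: 1.3
tool_pos: [0.4535, -0.4123, 0.1787]
tool_rot: [-0.002, 0.866, 0.5, -0.001]
contact_force: [-1.0, -0.1, 0.2]
opening: 0.0642
grasp_force: 0.0
```

```bash
python3 - <<'E'
from h import *
from scipy.spatial.transform import Rotation as Ro
s=r.sense(); w,x,y,z=s["tool_rot"]; M=Ro.from_quat([x,y,z,w]).as_matrix()
print(s["t"],s["tool_pos"],np.degrees(np.arctan2(M[1,1],M[0,1])),M[:,2],s["q"],s["opening"],s["contact_force"])
c=cams.camera("top"); k=cams.camera("scene")
a=cv2.resize(c["pixels"][130:230,290:440],(600,400),interpolation=cv2.INTER_CUBIC)
cv2.imwrite("pics/b.png",cv2.resize(k["pixels"][160:260,300:420],(720,600),interpolation=cv2.INTER_CUBIC)); cv2.imwrite("pics/b2.png",a)
E
```

```text
1.3 [ 0.4534797  -0.41232893  0.1786939 ] -29.962700653609918 [-0.00402036  0.00288545 -0.99998776] [ 0.77726913  0.43873723 -0.18609613  1.74750833  0.09540109  0.96909957
  0.03099705] 0.06424306565003818 [-0.99855331 -0.14988781  0.20473787]
```

View pics/b.png

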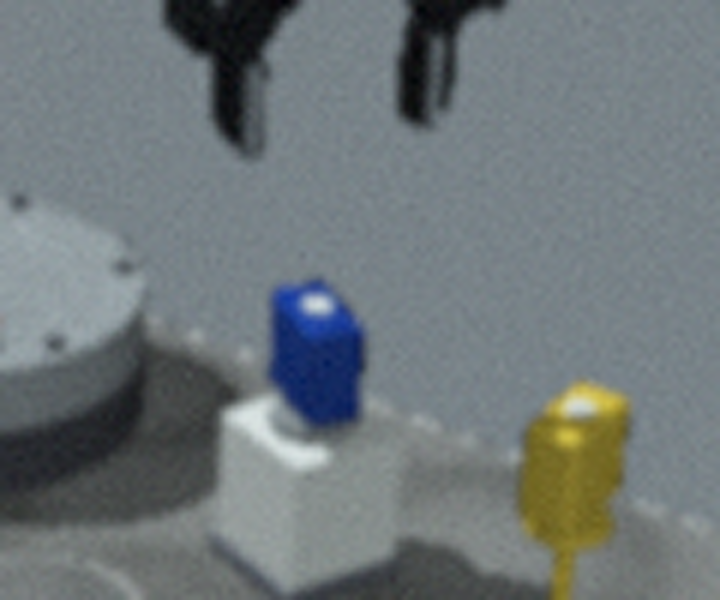

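The view shows the fingers (crop px 235,155 and 415,125) straddling the blue handle (white dot 317,303), with the yellow decoy to the right. I'll descend now.

>>> apply_moves(deltas="0.001 0 -0.02 0 0 0;0 0 -0.02 0 0 0;0 0 -0.02 0 0 0;0 0 -0.02 0 0 0;0 0 -0.012 0 0 0;0 0 -0.008 0 0 0;0 0 0 0 0 0;0 0 0 0 0 0")

```text
t: 2.07
tool_pos: [0.4565, -0.4137, 0.0821]
tool_rot: [0.0, 0.866, 0.5, 0.0]
contact_force: [-0.9, -0.1, -0.4]
opening: 0.0641
grasp_force: 0.0
```

>>> apply_moves(deltas="0 0 0 0 0 0;0 0 0 0 0 0;0 0 0 0 0 0;0 0 0 0 0 0;0 0 0 0 0 0;0 0 0 0 0 0", claw=0, force=40)

```text
t: 2.57
tool_pos: [0.4565, -0.4136, 0.0823]
tool_rot: [0.001, 0.866, 0.5, 0.0]
contact_force: [-1.3, 1.2, 5.9]
opening: 0.0236
grasp_force: 40.1
```

>>> apply_moves(deltas="0 0 0.005 0 0 0;0 0 0.01 0 0 0;0 0 0.015 0 0 0;0 0 0.02 0 0 0;0 0 0.02 0 0 0;0 0 0.01 0 0 0;0 0 0 0 0 0;0 0 0 0 0 0")

```text
t: 3.23
tool_pos: [0.4562, -0.4132, 0.1616]
tool_rot: [0.0, 0.866, 0.5, 0.0]
contact_force: [-1.7, 0.3, -2.4]
opening: 0.0233
grasp_force: 39.4
```

>>> apply_moves(deltas="-0.0015 0.02 0 0 0 0;-0.003 0.036 0 0 0 0;-0.003 0.036 0 0 0 0;-0.003 0.036 0 0 0 0;-0.003 0.036 0 0 0 0;-0.003 0.036 0 0 0 0;-0.003 0.036 0 0 0 0;-0.001 0.0123 0 0 0 0")

```text
t: 3.9
tool_pos: [0.4339, -0.1593, 0.1599]
tool_rot: [-0.002, 0.864, 0.503, -0.001]
contact_force: [-0.0, 0.9, -1.4]
opening: 0.0237
grasp_force: 39.5
```

>>> apply_moves(deltas="0 0 -0.01 0 0 0;0 0 -0.015 0 0 0;0 0 -0.01 0 0 0;0 0 0 0 0 0;0 0 0 0 0 0;0 0 0 0 0 0")

```text
t: 4.4
tool_pos: [0.4356, -0.1655, 0.1262]
tool_rot: [-0.0, 0.866, 0.5, -0.0]
contact_force: [0.8, 0.1, -0.7]
opening: 0.0234
grasp_force: 39.5
```

```bash
python3 - <<'E'
from h import *
s=r.sense(); print(s)
c=cams.camera("top"); k=cams.camera("scene"); 
tip=s["tool_pos"]-[0,0,.064]; print(tip,proj(c,tip),proj(k,tip))
cv2.imwrite("pics/c.png",np.vstack([cv2.resize(c["pixels"][150:240,200:320],(400,300),interpolation=cv2.INTER_CUBIC),cv2.resize(k["pixels"][150:240,240:360],(400,300),interpolation=cv2.INTER_CUBIC)]))
E
```

```text
{'t': 4.4, 'q': array([ 0.47865743,  0.29564575, -0.28913646,  2.1234108 ,  0.12359329,
        0.73838628, -0.41401157]), 'joint_velocities': array([-4.96153022e-04, -1.39621040e-02, -4.87883300e-03, -7.79296910e-03,
        1.81621186e-03,  7.61156514e-05, -4.74465778e-04]), 'joint_efforts': array([-4.09926614e-02, -4.05542171e+01, -1.42885722e+00, -2.10650110e+01,
        1.29453692e-02,  2.60104932e-02,  5.14867897e-04]), 'tool_pos': array([ 0.43563509, -0.16550225,  0.12615061]), 'tool_rot': array([-1.77706744e-04,  8.66070658e-01,  4.99921561e-01, -1.28883999e-04]), 'contact_force': array([ 0.75468311,  0.12210311, -0.68104248]), 'wrist_torque': array([-0.02868685,  0.01103369, -0.00191254]), 'grasp_force': 39.53502416610718, 'opening': 0.02339645844556526}
[ 0.43563509 -0.16550225  0.06215061] [231.49621368 202.28411089] [268.13947201 201.66496034]
```

View pics/c.png

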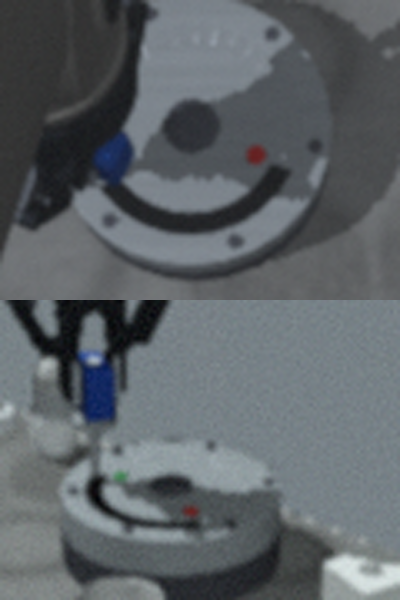

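>>> apply_moves(deltas="0 0 -0.003 0 0 0;0 0 -0.003 0 0 0;0 0 -0.003 0 0 0;0 0 -0.002 0 0 0;0 0 0 0 0 0;0 0 0 0 0 0")

```text
t: 5.0
tool_pos: [0.4355, -0.1648, 0.1152]
tool_rot: [-0.0, 0.866, 0.5, -0.0]
contact_force: [-0.6, -0.2, -1.5]
opening: 0.0235
grasp_force: 39.5
```

>>> apply_moves(deltas="0 0 -0.003 0 0 0;0 0 -0.003 0 0 0;0 0 -0.003 0 0 0;0 0 -0.002 0 0 0;0 0 0 0 0 0;0 0 0 0 0 0")

```text
t: 5.5
tool_pos: [0.436, -0.165, 0.1044]
tool_rot: [0.0, 0.866, 0.5, 0.0]
contact_force: [1.1, 0.3, 2.2]
opening: 0.0237
grasp_force: 40.1
```

```bash
python3 - <<'E'
from h import *
D=np.array([.4605,-.2195])
for a in np.radians(np.arange(114.4,242,4.8)):   # 5 mm arc
    d=np.radians(4.8); print(round(np.degrees(a),1),np.round(D+.0595*np.array([np.cos(a),np.sin(a)]),4))
s=r.sense();print(s["contact_force"],s["tool_pos"],np.degrees(np.arctan2(*(s["tool_pos"][:2]-D)[::-1])),np.hypot(*(s["tool_pos"][:2]-D)))
E
```

```text
114.4 [ 0.4359 -0.1653]
119.2 [ 0.4315 -0.1676]
124.0 [ 0.4272 -0.1702]
128.8 [ 0.4232 -0.1731]
133.6 [ 0.4195 -0.1764]
138.4 [ 0.416 -0.18 ]
143.2 [ 0.4129 -0.1839]
148.0 [ 0.41  -0.188]
152.8 [ 0.4076 -0.1923]
157.6 [ 0.4055 -0.1968]
162.4 [ 0.4038 -0.2015]
167.2 [ 0.4025 -0.2063]
172.0 [ 0.4016 -0.2112]
176.8 [ 0.4011 -0.2162]
181.6 [ 0.401  -0.2212]
186.4 [ 0.4014 -0.2261]
191.2 [ 0.4021 -0.2311]
196.0 [ 0.4033 -0.2359]
200.8 [ 0.4049 -0.2406]
205.6 [ 0.4068 -0.2452]
210.4 [ 0.4092 -0.2496]
215.2 [ 0.4119 -0.2538]
220.0 [ 0.4149 -0.2577]
224.8 [ 0.4183 -0.2614]
229.6 [ 0.4219 -0.2648]
234.4 [ 0.4259 -0.2679]
239.2 [ 0.43   -0.2706]
[1.08768637 0.27315043 2.1737697 ] [ 0.43602717 -0.16501019  0.10444947] 114.18611958947004 0.05973322988902127
```

>>> apply_moves(deltas="-0.0022 -0.0012 0 0 0 0;-0.0022 -0.0012 0 0 0 0;-0.0022 -0.0013 0 0 0 0;-0.0021 -0.0013 0 0 0 0;-0.002 -0.0014 0 0 0 0;-0.002 -0.0015 0 0 0 0;0 0 0 0 0 0")

```text
t: 6.08
tool_pos: [0.4216, -0.1734, 0.104]
tool_rot: [-0.0, 0.866, 0.5, -0.001]
contact_force: [-0.5, -0.7, 1.8]
opening: 0.0233
grasp_force: 39.9
```

>>> apply_moves(deltas="-0.0018 -0.0016 0 0 0 0;-0.0019 -0.0017 0 0 0 0;-0.0018 -0.0018 0 0 0 0;-0.0017 -0.0018 0 0 0 0;-0.0016 -0.0019 0 0 0 0;-0.0015 -0.002 0 0 0 0;0 0 0 0 0 0")

```text
t: 6.67
tool_pos: [0.413, -0.1825, 0.104]
tool_rot: [-0.0, 0.866, 0.501, 0.001]
contact_force: [2.2, 4.5, -4.7]
opening: 0.0235
grasp_force: 40.9
```

>>> apply_moves(deltas="-0.0014 -0.002 0 0 0 0;-0.0014 -0.0021 0 0 0 0;-0.0012 -0.0022 0 0 0 0;-0.0012 -0.0021 0 0 0 0;0 0 0 0 0 0")

```text
t: 7.08
tool_pos: [0.408, -0.191, 0.1041]
tool_rot: [-0.0, 0.866, 0.501, 0.001]
contact_force: [2.8, 4.6, -5.2]
opening: 0.0238
grasp_force: 40.8
```

>>> apply_moves(deltas="-0.0011 -0.0022 0 0 0 0;-0.001 -0.0023 0 0 0 0;-0.0009 -0.0023 0 0 0 0;-0.0008 -0.0024 0 0 0 0;-0.0007 -0.0024 0 0 0 0;-0.0006 -0.0024 0 0 0 0;-0.0005 -0.0024 0 0 0 0;-0.0004 -0.0025 0 0 0 0")

```text
t: 7.75
tool_pos: [0.4022, -0.2092, 0.1041]
tool_rot: [-0.001, 0.865, 0.501, 0.001]
contact_force: [4.1, 5.4, -3.0]
opening: 0.0235
grasp_force: 41.1
```

>>> apply_moves(deltas="0.0004 -0.0016 0 0 0 0;0.0004 -0.0016 0 0 0 0;0 -0.0016 0 0 0 0;0 -0.0016 0 0 0 0")

```text
t: 8.08
tool_pos: [0.4021, -0.2154, 0.104]
tool_rot: [-0.001, 0.865, 0.501, 0.0]
contact_force: [1.9, 6.0, -0.2]
opening: 0.0235
grasp_force: 41.4
```

```bash
python3 - <<'E'
from h import *
s=r.sense();print(s["contact_force"],s["tool_pos"],s["wrist_torque"])
E
```

```text
[ 1.87541539  5.96425485 -0.19621478] [ 0.40206921 -0.21543178  0.10399157] [ 1.74523911 -0.26298057  0.01245454]
```

>>> apply_moves(deltas="0 -0.0016 0 0 0 0;0 -0.0016 0 0 0 0;0 -0.0016 0 0 0 0;0 -0.0016 0 0 0 0")

```text
t: 8.42
tool_pos: [0.4021, -0.2218, 0.104]
tool_rot: [-0.001, 0.865, 0.501, 0.0]
contact_force: [1.6, 7.1, -0.4]
opening: 0.0234
grasp_force: 41.4
```

>>> apply_moves(deltas="0.0001 -0.0016 0 0 0 0;0.0002 -0.0016 0 0 0 0;0.0002 -0.0016 0 0 0 0;0.0002 -0.0016 0 0 0 0")

```text
t: 8.75
tool_pos: [0.4024, -0.2277, 0.1038]
tool_rot: [-0.002, 0.865, 0.501, -0.0]
contact_force: [-0.7, 7.6, 1.3]
opening: 0.0231
grasp_force: 41.4
```

>>> apply_moves(deltas="0.0003 -0.0016 0 0 0 0;0.0003 -0.0016 0 0 0 0;0 0 0 0 0 0")

```text
t: 9.0
tool_pos: [0.4016, -0.2303, 0.1033]
tool_rot: [-0.003, 0.865, 0.501, -0.001]
contact_force: [-1.0, 9.2, 1.3]
opening: 0.0233
grasp_force: 41.6
```

```bash
python3 - <<'E'
from h import *
s=r.sense();print(s["contact_force"],s["tool_pos"],s["wrist_torque"])
c=cams.camera("scene");t=cams.camera("top");cv2.imwrite("pics/d.png",np.vstack([cv2.resize(c["pixels"][130:240,230:350],(500,460),interpolation=cv2.INTER_CUBIC)]))
E
```

```text
[-1.03055545  9.21927398  1.29653407] [ 0.40161486 -0.23029501  0.10334138] [ 2.43123756e+00  4.22833871e-01 -2.05887254e-03]
```

View pics/d.png

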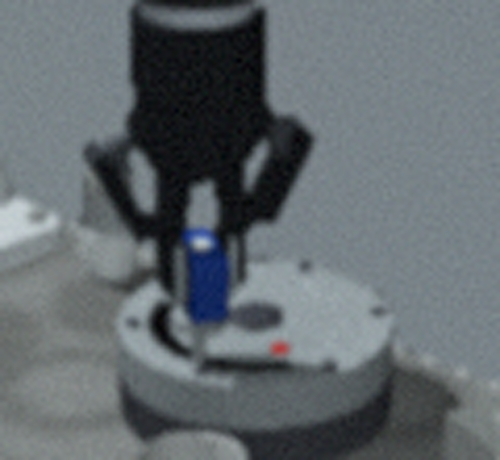

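The pin is in the slot near crop (200,365), with the handle upright and held. The resistance is rising, so I'll use small steps.

>>> apply_moves(deltas="0.0002 -0.001 0 0 0 0;0 0 0 0 0 0;0 0 0 0 0 0")

```text
t: 9.35
tool_pos: [0.4014, -0.231, 0.1032]
tool_rot: [-0.004, 0.865, 0.501, -0.001]
contact_force: [-2.1, 9.3, 2.1]
opening: 0.0236
grasp_force: 41.7
```

>>> apply_moves(deltas="0.0002 -0.001 0 0 0 0;0 0 0 0 0 0;0 0 0 0 0 0")

```text
t: 9.6
tool_pos: [0.4012, -0.2317, 0.103]
tool_rot: [-0.004, 0.865, 0.501, -0.001]
contact_force: [-3.3, 9.1, 0.5]
opening: 0.0239
grasp_force: 41.8
```

>>> apply_moves(deltas="0.0002 -0.001 0 0 0 0;0 0 0 0 0 0;0 0 0 0 0 0")

```text
t: 9.85
tool_pos: [0.401, -0.2325, 0.1029]
tool_rot: [-0.004, 0.865, 0.501, -0.002]
contact_force: [-4.2, 10.3, 0.9]
opening: 0.0233
grasp_force: 42.0
```

>>> apply_moves(deltas="-0.0012 0 0 0 0 0;0 0 0 0 0 0;0 0 0 0 0 0", force=100)

```text
t: 10.1
tool_pos: [0.4008, -0.2324, 0.1032]
tool_rot: [-0.004, 0.865, 0.501, -0.001]
contact_force: [-1.6, 10.8, 0.2]
opening: 0.0227
grasp_force: 98.5
```

```bash
python3 - <<'E'
from h import *
s=r.sense();print(s["contact_force"],s["tool_pos"])
c=cams.camera("scene"); o=s["tool_pos"]-[0,0,.019]
im=cv2.resize(c["pixels"][170:230,250:310],(600,600),interpolation=cv2.INTER_CUBIC)
for z in(.052,.031,.01,0,-.02,-.024):
    u=(proj(c,o+[0,0,z])-[250,170])*10; print(z,u); cv2.circle(im,tuple(int(v)for v in u),4,(0,255,255),1)
cv2.imwrite("pics/e.png",im)
E
```

```text
[-1.56060529 10.84583709  0.20719918] [ 0.40076665 -0.23241766  0.10319506]
0.052 [279.68227012 172.38941703]
0.031 [281.29589435 251.14013952]
0.01 [282.88454427 328.67202479]
0 [283.632434  365.1717594]
-0.02 [285.11185825 437.37303547]
-0.024 [285.40515865 451.68716008]
```

View pics/e.png

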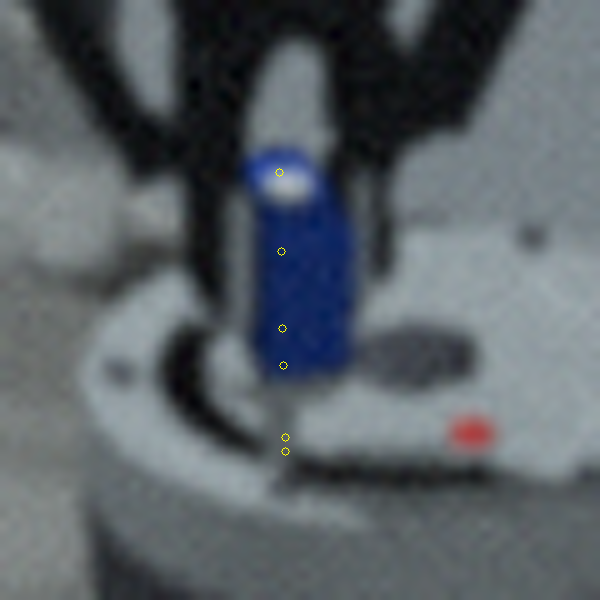

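>>> apply_moves(deltas="0.0002 -0.001 0 0 0 0;0 0 0 0 0 0;0 0 0 0 0 0")

```text
t: 10.4
tool_pos: [0.4008, -0.2327, 0.103]
tool_rot: [-0.004, 0.865, 0.501, -0.001]
contact_force: [-1.8, 11.9, 1.6]
opening: 0.0227
grasp_force: 98.2
```

>>> apply_moves(deltas="0.0002 -0.001 0 0 0 0;0 0 0 0 0 0;0 0 0 0 0 0")

```text
t: 10.65
tool_pos: [0.4008, -0.233, 0.1029]
tool_rot: [-0.005, 0.865, 0.502, -0.001]
contact_force: [-1.7, 13.8, 1.8]
opening: 0.0229
grasp_force: 98.2
```

>>> apply_moves(deltas="0.0003 -0.0012 0 0 0 0;0 0 0 0 0 0;0 0 0 0 0 0")

```text
t: 10.9
tool_pos: [0.4009, -0.2333, 0.1027]
tool_rot: [-0.006, 0.865, 0.502, -0.001]
contact_force: [-1.7, 16.7, 1.8]
opening: 0.0229
grasp_force: 98.2
```

>>> apply_moves(deltas="-0.0003 0.002 0 0 0 0;-0.0003 0.002 0 0 0 0;-0.0003 0.0015 0 0 0 0;0 0 0 0 0 0;0 0 0 0 0 0")

```text
t: 11.32
tool_pos: [0.4008, -0.2317, 0.1035]
tool_rot: [-0.003, 0.866, 0.501, -0.001]
contact_force: [-1.4, 6.7, 0.5]
opening: 0.0229
grasp_force: 98.6
```

>>> apply_moves(deltas="-0.0003 0.002 0 0 0 0;0 0.002 0 0 0 0;0 0 0 0 0 0;0 0 0 0 0 0")

```text
t: 11.65
tool_pos: [0.4023, -0.2302, 0.1043]
tool_rot: [0.0, 0.866, 0.5, -0.0]
contact_force: [-0.6, 0.6, -1.8]
opening: 0.0228
grasp_force: 98.4
```

Contact is relaxed, so I'll lift out.

>>> apply_moves(deltas="0 0 0.004 0 0 0;0 0 0.006 0 0 0;0 0 0.01 0 0 0;0 0 0.015 0 0 0;0 0 0.02 0 0 0;0 0 0.015 0 0 0;0 0 0 0 0 0;0 0 0 0 0 0")

```text
t: 12.32
tool_pos: [0.4032, -0.2305, 0.1756]
tool_rot: [0.001, 0.866, 0.5, 0.001]
contact_force: [0.0, -0.6, -2.0]
opening: 0.0227
grasp_force: 98.5
```

```bash
python3 - <<'E'
from h import *
s=r.sense();print(s["contact_force"],s["tool_pos"],s["tool_rot"])
c=cams.camera("scene"); o=s["tool_pos"]-[0,0,.019]
im=cv2.resize(c["pixels"][140:220,240:320],(600,600),interpolation=cv2.INTER_CUBIC)
for z in(.052,.01,0,-.02,-.045):
    u=(proj(c,o+[0,0,z])-[240,140])*7.5; print(z,u); cv2.circle(im,tuple(int(v)for v in u),4,(0,255,255),1)
cv2.imwrite("pics/f.png",im)
E
```

```text
[ 0.03177478 -0.59107901 -2.00161175] [ 0.40315104 -0.23048081  0.17559043] [1.33705316e-03 8.65883783e-01 5.00242825e-01 7.76308029e-04]
0.052 [280.90601689 139.5947484 ]
0.01 [283.42938308 263.16506612]
0 [284.01842638 292.01076727]
-0.02 [285.18331074 349.05565052]
-0.045 [286.61516587 419.17420641]
```

View pics/f.png

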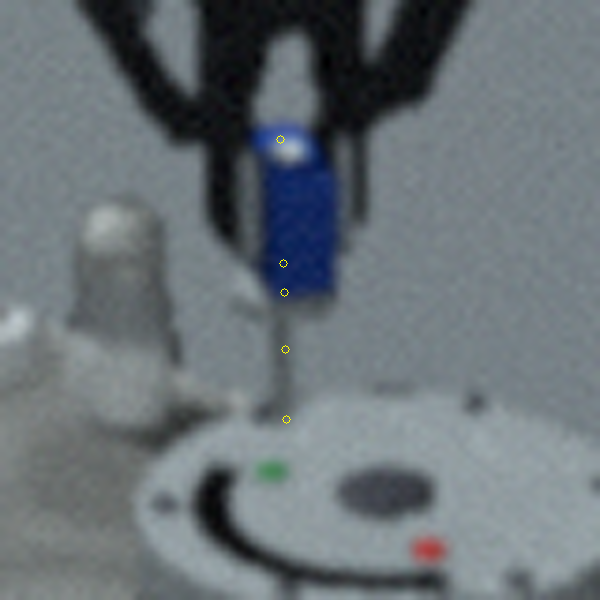

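```bash
python3 - <<'E'
from h import *
from scipy.optimize import least_squares
s=r.sense(); c=cams.camera("scene"); t=cams.camera("top"); T=s["tool_pos"]; G=T+[0,0,.019]
d=np.array([.5,.866,0]); Z=np.array([0,0,1.])
dot=np.array([278.4,159.9]); tip=np.array([277.5,195.3])
def pt(v,l): # l along key axis from origin
    th,sl,h=v; ax=Z*np.cos(th)-d*np.sin(th); return G+d*sl+Z*h+ax*(l-.038)
for h in (-.004,-.002,0.,.002):
    f=lambda v:np.r_[proj(c,pt([v[0],v[1],h],.052))-dot,proj(c,pt([v[0],v[1],h],-.045))-tip]
    q=least_squares(f,[0.05,0]); print(h,np.degrees(q.x[0]),q.x[1],q.fun)
u=proj(t,pt([.08,0,0],.052)); print("top expected dot",u)
b=blobs(t,(105,120,40),(130,255,255),(int(u[0])-30,int(u[1])-30,int(u[0])+30,int(u[1])+30))
print([(x[0],x[1],x[2]) for x in b])
x,y=int(u[0]),int(u[1])
cv2.imwrite("pics/g.png",np.hstack([cv2.resize(t["pixels"][y-30:y+30,x-30:x+30],(390,390),interpolation=cv2.INTER_CUBIC),cv2.resize(c["pixels"][150:200,255:305],(390,390),interpolation=cv2.INTER_CUBIC)]))
E
```

```text
-0.004 6.7556688465249 0.00041903942859337277 [-1.06316273  1.01192651 -0.86912398  0.56988411]
-0.002 6.709392702086799 -0.0024526925481517187 [-0.69617028  0.65637334 -0.50967869  0.33726018]
0.0 6.6624315143306765 -0.005317112440070666 [-0.32818467  0.29772124 -0.14913489  0.10234248]
0.002 6.614796774450164 -0.00817417405169104 [ 0.0407907  -0.06405607  0.21250358 -0.13489666]
top expected dot [262.13352145 199.04132059]
[(np.int32(55), array([268.61818182, 209.29090909]), array([265, 205,   9,  10], dtype=int32))]
```

View pics/g.png

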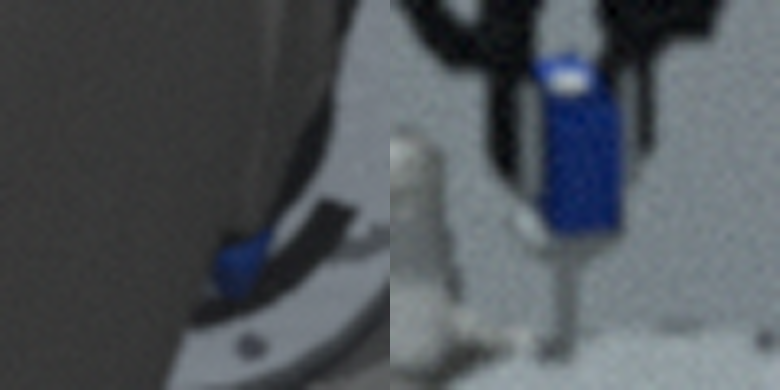

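>>> apply_moves(deltas="0.003 -0.0105 0 -0.7 0.4 0;0.0075 -0.026 0 -0.7 0.4 0;0.0075 -0.026 0 -0.7 0.4 0;0.0075 -0.026 0 -0.7 0.4 0;0.0075 -0.026 0 -0.7 0.4 0;0.0075 -0.026 0 -0.7 0.4 0;0.0075 -0.026 0 -0.7 0.4 0;0.0045 -0.016 0 -0.7 0.4 0")

```text
t: 13.13
tool_pos: [0.4548, -0.4162, 0.1732]
tool_rot: [0.029, 0.865, 0.499, -0.05]
contact_force: [0.8, -0.3, -2.5]
opening: 0.0231
grasp_force: 98.4
```

>>> apply_moves(deltas="0 0 -0.01 0 0 0;0 0 -0.01 0 0 0;0 0 -0.01 0 0 0;0 0 0 0 0 0;0 0 0 0 0 0")

```text
t: 13.55
tool_pos: [0.4541, -0.4111, 0.143]
tool_rot: [0.027, 0.864, 0.5, -0.049]
contact_force: [0.3, 0.5, -1.7]
opening: 0.0225
grasp_force: 98.5
```

```bash
python3 - <<'E'
from h import *
s=r.sense(); c=cams.camera("scene"); t=cams.camera("top"); print(s["tool_pos"],s["tool_rot"],s["contact_force"])
o=s["tool_pos"]-[0,0,.019]
im=cv2.resize(c["pixels"][180:260,315:395],(600,600),interpolation=cv2.INTER_CUBIC)
for z in(.052,.01,0,-.02,-.045):
    u=(proj(c,o+[0,0,z])-[315,180])*7.5; print(z,u); cv2.circle(im,tuple(int(v)for v in u),3,(0,255,255),1)
u=(proj(c,[.4547,-.4125,.063])-[315,180])*7.5; cv2.circle(im,tuple(int(v)for v in u),3,(0,0,255),1); print(u)
cv2.imwrite("pics/i.png",im)
for nm,k,b in(("top",t,(320,150,400,220)),("scene",c,(330,160,385,245))):
    for A,ce,bb,m in blobs(k,(105,120,40),(130,255,255),b): print(nm,A,ce,bb)
E
```

```text
[ 0.45413581 -0.41113721  0.14295401] [ 0.02693259  0.86411828  0.50016024 -0.04913218] [ 0.33222532  0.48690477 -1.71885402]
0.052 [288.6543276   38.11347695]
0.01 [281.81890328 164.26830879]
0 [280.22478322 193.68944457]
-0.02 [277.0739536  251.84126708]
-0.045 [273.20406685 323.26403299]
[275.45218502 368.83237318]
scene 10 [351.  183.9] [349 183   5   3]
scene 196 [355.32653061 196.18367347] [349 185  13  22]
```

View pics/i.png

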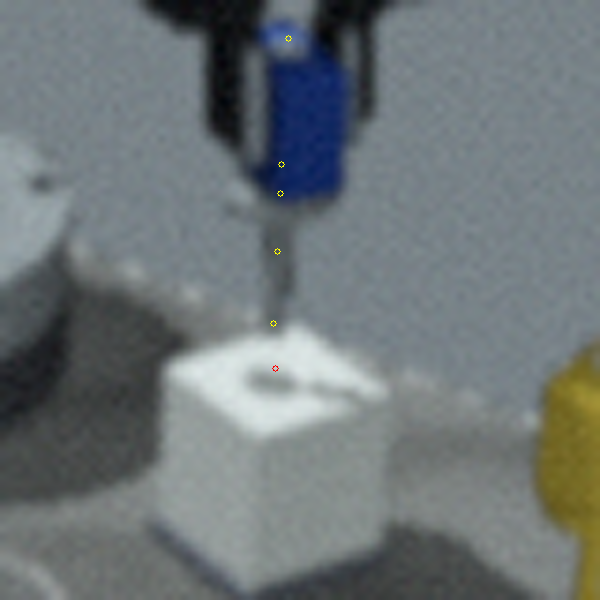

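```bash
python3 - <<'E'
from h import *
c=cams.camera("scene"); t=cams.camera("top")
print("hole",ray(c,(315+271/7.5,180+381/7.5),.063))
# stand top face centre: bright region in both
for nm,k,b in(("scene",c,(330,215,372,242)),("top",t,(325,155,385,215))):
    g=cv2.cvtColor(k["pixels"],cv2.COLOR_BGR2GRAY)[b[1]:b[3],b[0]:b[2]]; print(nm,np.percentile(g,[50,80,90,98]))
    if nm=="scene":
        m=(g>175).astype(np.uint8); cn=max(cv2.findContours(m,0,1)[0],key=cv2.contourArea); h=cv2.approxPolyDP(cv2.convexHull(cn),1.5,True)[:,0]+[b[0],b[1]]; print(h.tolist()); print(np.array([ray(c,u,.063)[:2] for u in h]).round(4).tolist())
cv2.imwrite("pics/j.png",np.hstack([cv2.resize(t["pixels"][150:220,320:390],(390,390),interpolation=cv2.INTER_CUBIC),cv2.resize(c["pixels"][205:245,330:370],(390,390),interpolation=cv2.INTER_CUBIC)]))
E
```

```text
hole [ 0.44761007 -0.41574976  0.063     ]
scene [132.  174.4 211.  223. ]
[[365, 232], [348, 237], [338, 229], [355, 224]]
[[0.4635, -0.4433], [0.4199, -0.4264], [0.435, -0.3876], [0.4799, -0.4044]]
top [63. 69. 72. 95.]
```

View pics/j.png

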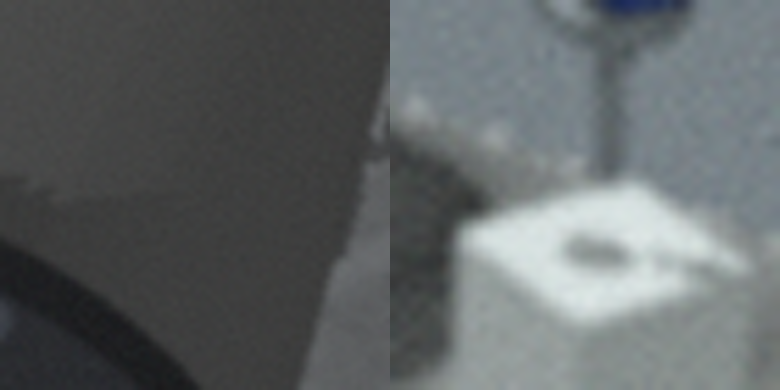

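```bash
python3 - <<'E'
from h import *
t=cams.camera("top"); c=cams.camera("scene")
im=cv2.imread("pics/top0.png"); g=cv2.cvtColor(im,cv2.COLOR_BGR2GRAY)
print(g[164:206:2,332:374:2])
print(ray(t,(353.5,181.8),.063))
for u in((343.7,169.3),(339,190),(363.3,194.3)): print(ray(t,u,.063))
g2=cv2.cvtColor(cv2.imread("pics/scene0.png"),cv2.COLOR_BGR2GRAY)
for nm,G in(("start",g2),("now",cv2.cvtColor(c["pixels"],cv2.COLOR_BGR2GRAY))): print(nm);print(G[222:242,334:370:2])
s=cv2.cvtColor(c["pixels"],cv2.COLOR_BGR2GRAY)[227:235,344:360]; print("hole win");print(s)
E
```

```text
[[ 92  91  91  90  79  81  79  81  82  89  91  92  91  91  93  91  94  95
   94  93  94]
 [ 93  93  93  87  82  82  84  84  85  87  89  94  93  90  92  92  94  92
   93  92  92]
 [ 95  94  92  90  82  81  90  84  69  53  58  77  92  94  92  92  91  86
   91  95  95]
 [ 91  90  95  89  86  84 134 131  57  55  53  53  58  77  86  67  65  66
   80  80  92]
 [ 92  92  92  93  88  93 147 112  56  55  54  55  61  60  51  54  63  66
   63  64  65]
 [ 92  94  92  94  87 110 141  67  53  53  55  87 137 140  79  52  49  57
   65  62  63]
 [ 92  93  95  91  75 123 111  53  55  56  56 111 151 149 120  53  53  54
   57  65  65]
 [ 94  94  92  85  85 126  61  44  49  56  55  74 137 137  86  54  53  55
   49  62  63]
 [ 92  92  91  84  92 120  41  40  39  43  49  53  62  64  56  57  55  51
   52  60  62]
 [ 92  92  90  79 107 136  66  41  41  42  41  47  53  56  58  56  54  48
   57  60  63]
 [ 92  93  91  77 123 151 134  79  50  43  40  38  41  41  50  54  53  49
   59  60  58]
 [ 94  96  86  82 135 151 148 102 100  82  51  38  38  41  40  43  49  59
   57  60  58]
 [ 94  95  84  91 146 151 150 13
[... 3779 characters left out ...]
16]
 [ 72 112 151 155 150 155 152 144 143 134 140 140 141 139 139 135 125 112]
 [ 82 129 154 155 154 156 157 150 134 138 139 142 140 140 133 141 128 118]]
hole win
[[212 216 222 219 222 216 217 220 222 223 224 217 224 221 211 198]
 [224 222 223 214 209 206 206 209 215 215 225 221 222 223 222 215]
 [220 225 218 208 191 179 180 188 189 201 215 225 224 223 222 222]
 [222 219 213 199 166 151 148 153 155 172 196 213 222 218 214 218]
 [225 223 214 202 173 160 150 149 145 151 177 201 209 203 198 193]
 [219 220 223 214 205 191 181 180 172 176 191 206 212 194 190 185]
 [212 218 223 220 218 215 212 207 207 208 214 219 220 217 209 205]
 [190 208 216 221 219 224 218 221 220 221 221 223 220 214 211 200]]
```

>>> apply_moves(deltas="-0.0005 0.0005 -0.006 0 0 0;0 0 -0.006 0 0 0;0 0 -0.006 0 0 0;0 0 -0.006 0 0 0;0 0 0 0 0 0;0 0 0 0 0 0")

```text
t: 14.35
tool_pos: [0.4541, -0.4117, 0.1195]
tool_rot: [0.028, 0.864, 0.5, -0.049]
contact_force: [-0.2, -0.7, -1.7]
opening: 0.0227
grasp_force: 98.5
```

>>> apply_moves(deltas="0 0 -0.005 0 0 0;0 0 -0.005 0 0 0;0 0 -0.005 0 0 0;0 0 -0.005 0 0 0;0 0 0 0 0 0;0 0 0 0 0 0")

```text
t: 14.85
tool_pos: [0.4542, -0.4118, 0.0998]
tool_rot: [0.028, 0.864, 0.5, -0.049]
contact_force: [-0.1, -0.1, -2.8]
opening: 0.0225
grasp_force: 98.5
```

>>> apply_moves(deltas="0 0 -0.004 0 0 0;0 0 -0.004 0 0 0;0 0 -0.003 0 0 0;0 0 0 0 0 0;0 0 0 0 0 0")

```text
t: 15.27
tool_pos: [0.4543, -0.4119, 0.089]
tool_rot: [0.028, 0.864, 0.5, -0.049]
contact_force: [-0.2, -0.3, -1.8]
opening: 0.0232
grasp_force: 98.5
```

Going in freely. I'll seat it in small steps.

>>> apply_moves(deltas="0 0 -0.003 0 0 0;0 0 -0.002 0 0 0;0 0 0 0 0 0;0 0 0 0 0 0")

```text
t: 15.6
tool_pos: [0.4544, -0.4119, 0.0842]
tool_rot: [0.028, 0.864, 0.5, -0.049]
contact_force: [0.3, -0.2, -1.4]
opening: 0.0231
grasp_force: 98.5
```

>>> apply_moves(deltas="0 0 -0.0015 0 0 0;0 0 0 0 0 0;0 0 0 0 0 0")

```text
t: 15.85
tool_pos: [0.4546, -0.4122, 0.0832]
tool_rot: [0.029, 0.864, 0.5, -0.048]
contact_force: [0.2, -0.3, 0.8]
opening: 0.0228
grasp_force: 99.1
```

>>> apply_moves(deltas="0 0 -0.0015 0 0 0;0 0 0 0 0 0;0 0 0 0 0 0")

```text
t: 16.1
tool_pos: [0.4547, -0.4123, 0.083]
tool_rot: [0.029, 0.864, 0.499, -0.049]
contact_force: [-3.2, 2.3, 12.7]
opening: 0.0225
grasp_force: 100.7
```

>>> apply_moves(deltas="0 0 -0.0005 0 0 0;0 0 0 0 0 0;0 0 0 0 0 0;0 0 0 0 0 0", force=20)

```text
t: 16.43
tool_pos: [0.4547, -0.4123, 0.083]
tool_rot: [0.029, 0.865, 0.499, -0.049]
contact_force: [-5.3, 4.3, 16.3]
opening: 0.0229
grasp_force: 101.1
```

>>> apply_moves(deltas="0 0 0 0 0 0;0 0 0 0 0 0;0 0 0 0 0 0;0 0 0 0 0 0;0 0 0 0 0 0;0 0 0 0 0 0", claw=0.7)

```text
t: 16.93
tool_pos: [0.4544, -0.412, 0.0805]
tool_rot: [0.028, 0.864, 0.5, -0.049]
contact_force: [-0.4, -0.5, 0.4]
opening: 0.0598
grasp_force: 0.0
```

>>> apply_moves(deltas="0 0 0.01 0 0 0;0 0 0.02 0 0 0;0 0 0.025 0 0 0;0 0 0.03 0 0 0;0 0 0.03 0 0 0;0 0 0.03 0 0 0;0 0 0 0 0 0")

```text
t: 17.52
tool_pos: [0.4574, -0.414, 0.2334]
tool_rot: [0.033, 0.865, 0.499, -0.046]
contact_force: [1.0, -0.6, 0.5]
opening: 0.0599
grasp_force: 0.0
```

>>> apply_moves(deltas="-0.0225 -0.0254 0 0 0 0;-0.0225 -0.0254 0 0 0 0;-0.0225 -0.0254 0 0 0 0;-0.0225 -0.0254 0 0 0 0;-0.0225 -0.0254 0 0 0 0;-0.0225 -0.0254 0 0 0 0;-0.0225 -0.0254 0 0 0 0;0 0 0 0 0 0")

```text
t: 18.18
tool_pos: [0.2886, -0.5957, 0.2264]
tool_rot: [0.029, 0.867, 0.495, -0.051]
contact_force: [-2.1, -1.6, -0.3]
opening: 0.06
grasp_force: 0.0
```

```bash
python3 - <<'E'
from h import *
c=cams.camera("top"); s=cams.camera("scene"); print(r.sense()["tool_pos"],r.sense()["contact_force"])
from scipy.optimize import least_squares
A0=cv2.imread("pics/top0.png");B0=cv2.imread("pics/scene0.png")
for nm,k,b,old in(("top",c,(320,150,385,215),A0),("scene",s,(330,195,375,240),B0)):
    for img in(old,k["pixels"]):
        k2=dict(k);k2["pixels"]=img
        for a,ce,bb,m in blobs(k2,(105,120,40),(130,255,255),b): print(nm,a,ce.round(2),bb)
def white(k,cx,cy):
    x0,y0=cx-6,cy-6; g=cv2.cvtColor(k["pixels"],cv2.COLOR_BGR2HSV)[y0:y0+11,x0:x0+11].astype(float)
    w=np.clip(150-g[...,1],0,None)*(g[...,2]>90); y,x=np.mgrid[y0:y0+11,x0:x0+11]; return np.array([(w*x).sum(),(w*y).sum()])/w.sum()
for nm,k,old in(("top",c,A0),("scene",s,B0)):
    d=cv2.absdiff(k["pixels"],old).max(2)
    for lab,bx in(("cup",(295,245,330,285)),("mill",(145,145,178,178))) if nm=="top" else (("cup",(262,230,292,270)),("mill",(246,163,268,197))):
        p=d[bx[1]:bx[3],bx[0]:bx[2]]; print(nm,lab,"diff mean",p.mean().round(1),"max",p.max())
E
```

```text
[ 0.29497384 -0.59098641  0.22607643] [ 0.32049086  1.49654203 -0.31711804]
top 315 [355.62 179.02] [344 168  25  22]
top 312 [354.87 178.07] [343 167  26  22]
scene 264 [352.3  219.06] [345 207  15  24]
scene 275 [352.22 218.63] [345 207  16  23]
top cup diff mean 2.0 max 6
top mill diff mean 2.3 max 9
scene cup diff mean 4.3 max 14
scene mill diff mean 4.8 max 28
```

```bash
python3 -c "
from rig import workorder; print(workorder.job_done())"
```

```text
the job is handed in; nothing more can be done
None
```

The job is handed in (about 18 s of the 72 s): the shutter was driven to its firm stop (peak push about 17 N), the key is back upright in its stand and released, the cup and mill did not move, and by mistake I viewed 11 pictures, one over the limit of 10.

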